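# Cancel a reject blank with the automatic centre punch

### The job

The small handled pail is standing on the steel anvil, over a reject blank. Lift the pail off by its handle and set it down gently and upright, wholly on the square grey pad. Then take the centre punch out of its wooden block and press it straight down inside the small ring at the middle of the blank until its spring snaps; lower the punch back into its own hole so that it hangs upright on its flange, leaving the blank in the anvil's nest and everything else where it was.

Things in the scene. Friction and masses are not known exactly. Their poses are not given: they have to be found in the camera images.
- anvil: steel block 100 x 100 x 30 mm, fixed to the bench; origin at the centre of its underside, z up. In its top is a square nest 45 x 45 mm and 6 mm deep, at its centre, holding the reject blank
- nest (a point): centre of the nest's floor, 24 mm above the bench; z up
- reject_center (a point): centre of the reject blank (brass disc 40 mm across, 4 mm thick, loose in the nest; at the start hidden under the pail). A thin dark ring 12 mm across marks the middle of its top face
- reject_top (a point): middle of the reject blank's top face, 28 mm above the bench
- pail_handle (a point): middle of the pail's handle bar, 130 mm above the pail's foot. The bar is round, 10 mm thick, with a straight horizontal part 60 mm long along this point's x axis; z up. The pail is white with small perforations, 80 mm across at the foot, 92 mm at the rim, rim 75 mm above the foot, 0.3 kg or so; the handle is rigid and stands upright over the mouth. At the start the foot stands on the anvil's top, 30 mm above the bench
- pail_foot (a point): centre of the underside of the pail; z up
- pad_top (a point): centre of the top face of the square grey pad, 170 x 170 mm, 6 mm thick, fixed to the bench; x and y along its sides, z up
- toolblock: wooden block 60 (x) x 120 (y) x 60 (z) mm, fixed; origin at the centre of its underside. Two through holes 60 mm apart along its y axis: a 25 mm square one at y = -30 mm for the centre punch, a 13 mm square one at y = +30 mm for a drift pin
- bore (a point): centre of the mouth of the 25 mm square hole for the centre punch, in the block's top face, 60 mm above the bench; axes as the block's
- punch_grip (a point): middle of the centre punch's grip, 82 mm above its point; z along the punch, up. The punch is steel, round, 118 mm long, 0.15 kg: a 6 mm sliding point at the bottom, a nose and sleeve up to 20 mm thick, a 36 mm flange from 48 to 53 mm above the point, an 18 mm knurled grip from 53 to 108 mm, a 22 mm cap to 118 mm. At the start it hangs upright in its hole with the flange resting on the block's top
- punch_flange (a point): centre of the underside of the punch's flange, 48 mm above its point; 60 mm above the bench when the punch hangs in its hole
- punch_point (a point): the very tip of the punch's point
- punch_tip (a joint): how far the point has been pushed up into the punch, m: 0 free, 0.011 at the stop. The press force grows steadily from 2 N to about 10 N at about 5 mm, then the spring snaps and the force drops at once; past 6.5 mm it has snapped and only 2 to 4 N are left, until the stop. It comes back to 0 by itself when the punch is lifted
- loupe_center (a point): black eyepiece loupe, 38 mm across, 32 mm tall; a bystander; the point is at its centre
- blank_a_center (a point): loose brass blank, 40 mm disc, 4 mm thick; a bystander; the point is at its centre
- blank_b_center (a point): another loose brass blank, 40 mm disc, 4 mm thick; a bystander; the point is at its centre
- blankstack_center (a point): stack of six blanks, 40 mm across, 24 mm tall; a bystander; the point is at its centre
- jar_center (a point): small closed glass jar, 52 mm across, 75 mm tall; a bystander; the point is at its centre
- driver_grip (a point): screwdriver lying down, 160 mm long; a bystander; the point is at its grip
- drift_center (a point): plain dark drift pin standing in the second hole of the wooden block: 90 mm long, thin (10 mm) top, its top 90 mm above the bench; not the centre punch; a bystander; the point is at its centre
Mind the look-alikes: they are no part of the job. Leave any purple look-alike of the part that bears punch_grip alone.

How it is judged:
By the outcome, as a careful person would: the job done as asked, in the order asked, and still so for the second after the job is handed in, with the robot touching nothing.
It also fails if it takes over 67 s, if anything falls off the work surface, if the arm or the gripper's body presses on something with over 40 N, if the wrist force passes 120 N, or if a joint passes its speed limit or range.

### The arm

A 7-joint arm with a two-finger parallel gripper is mounted at the origin on the work surface. World frame = base frame: x ahead of the robot, y to its left, z up, the work surface at z = 0. Lengths are in m, angles in rad, forces in N, time in s.
With the tool pointing down it reaches from about 0.425 to 0.925 m from the base axis. Payload 6.8 kg.
Tool frame: the origin (TCP) lies at the very end of the fingers, on their centre line; the grasp point (between the pads) lies r.pinch_z behind it (r.pinch_z is the distance from the TCP to the grasp point, in m); z points along the fingers, y is the line along which they close (so a half turn about z gives the same grasp; the last joint's range is limited). The gripper opens to 85 mm and grips with 20 to 120 N. Pads are 22 mm wide; open, the fingers measure 114 mm over their backs; the gripper's body (76 mm by 85 mm) begins 54 mm behind the grasp point. The pads swing forward as they close: fully open they stand 13 mm farther back than shut.
Start: joints at [1.044, 0.477, 0.022, 1.555, -0.011, 1.109, -0.083], TCP at [0.275, -0.617, 0.231] pointing down, gripper open.
Joint ranges: [-2.96, 2.96], [-0.34, 2.1], [-1.41, 1.46], [0.24, 2.44], [-1.37, 4.51], [0.17, 1.92], [-2.96, 2.96]. Speed limits (rad/s): [2.39, 2.39, 3.14, 3.14, 3.14, 3.14, 3.14].

### API

Orientations are given as a rotation vector (axis times angle).
In Python, from bench import status, grab_frame, camera_model, r gives the robot as it stands. The module is installed in compiled form; this text tells all that it offers.
- The arm moves only by the shell command python3 -m creep 'ROWS' [FORCE]. ROWS is text: rows parted by semicolons, each of 7 numbers parted by spaces: the turn, a rotation vector about the tool's x, y, z in rad, then the shift along the tool's x, y, z in mm, then the opening, from -1 (shut) to 1 (fully open). In form: rx ry rz tx ty tz fingers; .... A call has 1 to 10 rows; each row is the pose to reach, as a shift and turn from the pose commanded when the call began, along the tool's axes at that moment; what a row does not reach only later rows make up. A row lasts 1/8 s, in which the tool goes at most 62.5 mm and 10.7 degrees, less where a joint would pass 70% of its speed; a pose out of reach is approached as far as the arm can. A call with a gripper value outside its range is refused whole. The fingers move at their own pace and stop on an object; FORCE is the grip in N (left out, the last holds). Time passes only in rows, so rows that repeat a pose let the fingers close. It gives the time, the measured TCP pose, the force, the opening and the grip force at its end, in the units of the state.
- status.get_obs(): the state, without advancing time (a new reading comes with each control period).
- grab_frame(name): name is "side" or "top" or "wrist"; returns (picture, depth): 400x640x3 uint8, red, green, blue; 400x640 float32, m along the optical axis (not along the pixel's ray), 0 where there is no reading.
- camera_model(name): a dict with "K" (3x3 intrinsics, pixels), "rvec" (rotation vector, rad) and "tvec" (3), from world to camera coordinates, as OpenCV has them. Camera axes: x right, y down, z forward; pixel columns grow to the right and rows downward; lengths in m; the calibration is good to about 2 mm. A picture is of the moment at which its call begins: read the wrist's pose just before it. camera_model takes no time and is no camera call; for the wrist camera it gives the pose at the moment of the call.
- r.hand_in(): hands the job in; it is judged then, once.
The state is a dict: "clock": time; "joints": joint angles; "qvel": joint speeds; "tau": joint torques, N m; "tcp_pos": TCP position; "orientation": TCP orientation; "contact_force": force on the tool from outside, world axes, zero at the start; "moment": the same for the moment, N m; "grip_width": finger opening in m; "gripper_force": force on a finger pad.
Only numpy, scipy, OpenCV 4.12 (cv2) and the standard library are available. Lean on these libraries where they do the work, as an engineer would, in place of code of your own. Each camera call takes 0.05 s, during which the arm holds its last target. There are 200 camera calls.

## Working session

There is one attempt and no reset: what is moved stays moved. The work goes in short steps, Python scripts to look and compute and a shell command to move; the robot and the scene stay as the last step left them, time stands still between calls to the robot, and variables do not carry over. Pictures are saved under pics/ and viewed, at most 10 in all, crops included, and the job is handed in when it is done.

```bash
mkdir -p pics; cat > h.py <<'E'
import numpy as np, cv2
from bench import status, grab_frame, camera_model, r
from scipy.spatial.transform import Rotation as R
def ray(cam,uv):
    K=np.array(cam["K"],float);Rm=cv2.Rodrigues(np.array(cam["rvec"],float))[0];t=np.array(cam["tvec"],float).ravel()
    d=Rm.T@np.linalg.inv(K)@np.array([uv[0],uv[1],1.]);return -Rm.T@t,d
def onplane(cam,uv,z):
    o,d=ray(cam,uv);return o+d*(z-o[2])/d[2]
def proj(cam,p):
    return cv2.projectPoints(np.array([p],float),np.array(cam["rvec"],float),np.array(cam["tvec"],float),np.array(cam["K"],float),None)[0].ravel()
def cloud(cam,dep):
    K=np.array(cam["K"]);Rm=cv2.Rodrigues(np.array(cam["rvec"],float))[0];t=np.array(cam["tvec"],float).ravel()
    v,u=np.mgrid[:400,:640];P=np.stack([(u-K[0,2])/K[0,0]*dep,(v-K[1,2])/K[1,1]*dep,dep],-1)
    return (P-t)@Rm
def local(p):  # world point -> shift from TCP in tool axes, mm
    s=status.get_obs();return R.from_rotvec(s["orientation"]).inv().apply(np.array(p)-s["tcp_pos"])*1000
E
python3 - <<'E'
from h import *
for n in("top","side"):
    im,d=grab_frame(n);cv2.imwrite(f"pics/{n}0.png",im[:,:,::-1]);np.savez(f"pics/{n}0.npz",im=im,d=d)
    c=camera_model(n);print(n,c["K"],ray(c,(320,200)))
s=status.get_obs();print({k:np.round(v,4) for k,v in s.items()},r.pinch_z)
print(R.from_rotvec(s["orientation"]).as_matrix().round(3))
E
```

```text
top [[411.84564489   0.         324.76978956]
 [  0.         411.84564489 199.50360488]
 [  0.           0.           1.        ]] (array([ 0.4497554 , -0.00422529,  1.01071581]), array([ 1.63757799e-01,  6.77461171e-04, -9.86569059e-01]))
side [[464.36029154   0.         316.70457479]
 [  0.         464.36029154 197.08399637]
 [  0.           0.           1.        ]] (array([ 0.21087525, -0.8766163 ,  0.92972244]), array([ 0.30219197,  0.68324024, -0.66479515]))
{'clock': np.float64(0.1), 'joints': array([ 1.0439,  0.4777,  0.0224,  1.5563, -0.0115,  1.1093, -0.0831]), 'qvel': array([-0.0012,  0.    , -0.0003, -0.0013,  0.0012, -0.    ,  0.0006]), 'tau': array([ 5.00000e-03, -5.97753e+01,  1.61380e+00, -2.81952e+01,
        1.28000e-02,  5.00000e-03, -0.00000e+00]), 'tcp_pos': array([ 0.2743, -0.6162,  0.2304]), 'orientation': array([-3.0714e+00, -6.5280e-01,  7.0000e-04]), 'contact_force': array([0.0384, 0.2671, 1.7315]), 'moment': array([ 0.0121,  0.0051, -0.023 ]), 'gripper_force': np.float64(0.0), 'grip_width': np.float64(0.0855)} 0.0187
[[ 0.914  0.407 -0.001]
 [ 0.407 -0.914  0.001]
 [-0.    -0.002 -1.   ]]
```

View pics/top0.png

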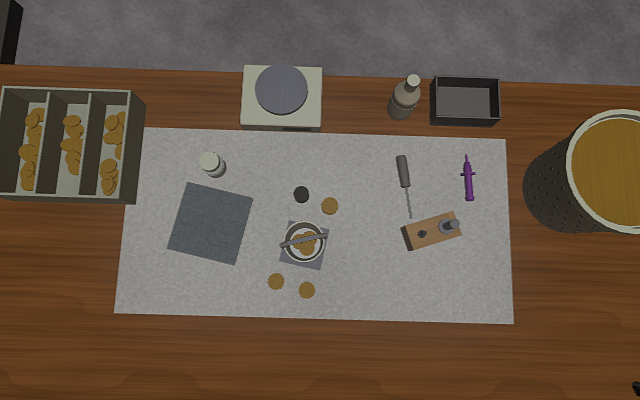

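View pics/side0.png

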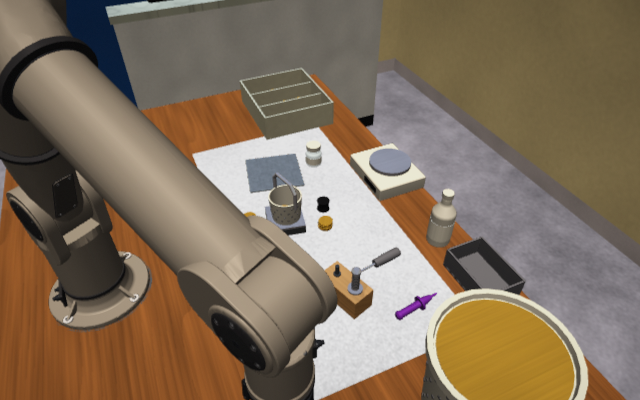

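The top view shows the pail with its handle at (304,242) on the anvil, and the pad at (210,223). The wooden block is at (431,231), with the steel punch at (450,226) and the drift at (422,233). The purple look-alike lies at (468,180). The side view agrees. Next I measure these.

```bash
python3 - <<'E'
from h import *
z=np.load("pics/top0.npz");im,d=z["im"],z["d"];c=camera_model("top");P=cloud(c,d)
def roi(u0,u1,v0,v1,z0,z1):
    m=np.zeros(d.shape,bool);m[v0:v1,u0:u1]=1
    return m&(P[...,2]>z0)&(P[...,2]<z1)&(d>0)
def rep(n,m,zp):
    vu=np.argwhere(m)[:,::-1].astype(np.float32)
    W=np.array([onplane(c,p,zp)[:2] for p in vu],np.float32)
    (ce,sz,a)=cv2.minAreaRect(W);print(n,len(W),"rect",np.round(ce,4),np.round(sz,4),round(a,1),"z",np.median(P[...,2][m]).round(4),"mean",W.mean(0).round(4))
print("bench z",np.median(P[...,2][300:315,200:260]))
rep("handle",roi(260,345,215,270,.145,.18),.163)
rep("rim",roi(270,340,205,280,.095,.115),.105)
rep("anvil",roi(265,345,205,285,.022,.038),.03)
rep("block",roi(390,475,200,260,.052,.068),.06)
rep("punchcap",roi(435,475,205,245,.115,.145),.13)
rep("drift",roi(405,435,220,245,.08,.1),.09)
g=cv2.cvtColor(im,cv2.COLOR_RGB2GRAY);m=(g<100)&(roi(150,265,170,275,-.01,.03))
m=cv2.morphologyEx(m.astype(np.uint8),cv2.MORPH_OPEN,np.ones((5,5)))>0
rep("pad",m,.006)
hsv=cv2.cvtColor(im,cv2.COLOR_RGB2HSV)
for n,p,zz in(("loupe",(301,194),.03),("jar",(212,164),.07),("b1",(330,205),.02),("b2",(276,281),.004),("b3",(307,290),.004),("driver",(403,170),.02),("purple",(468,180),.02)):
    print(n,onplane(c,p,zz).round(3),P[p[1],p[0]].round(3))
big=cv2.resize(np.hstack([im[190:290,255:355],im[190:290,390:490]]),(800,400),interpolation=cv2.INTER_CUBIC);cv2.imwrite("pics/crop1.png",big[:,:,::-1])
E
```

```text
bench z -4.081669342839723e-05
handle 217 rect [0.5077 0.0299] [0.0105 0.0913] 15.0 z 0.162 mean [0.5076 0.0302]
rim 254 rect [0.5082 0.0308] [0.0901 0.0894] 46.7 z 0.1034 mean [0.5087 0.0312]
anvil 806 rect [0.5339 0.0243] [0.1035 0.1654] 75.8 z 0.0301 mean [0.4995 0.0256]
block 1181 rect [ 0.5455 -0.2669] [0.0598 0.1215] 18.7 z 0.0592 mean [ 0.5439 -0.263 ]
punchcap 88 rect [ 0.5538 -0.2943] [0.0195 0.022 ] 1.8 z 0.1272 mean [ 0.5543 -0.2939]
drift 22 rect [ 0.5349 -0.2382] [0.009  0.0115] 1.8 z 0.0881 mean [ 0.5356 -0.2379]
pad 4736 rect [0.5523 0.2628] [0.1689 0.1692] 77.9 z 0.0052 mean [0.5509 0.2629]
loupe [0.626 0.043 0.03 ] [0.626 0.043 0.031]
jar [0.683 0.252 0.07 ] [0.682 0.25  0.075]
b1 [ 0.603 -0.028  0.02 ] [ 0.602 -0.028  0.024]
b2 [0.417 0.096 0.004] [0.417 0.096 0.004]
b3 [0.398 0.021 0.004] [0.398 0.021 0.004]
driver [ 0.696 -0.207  0.02 ] [ 0.694 -0.205  0.026]
purple [ 0.676 -0.368  0.02 ] [ 0.675 -0.366  0.024]
```

View pics/crop1.png

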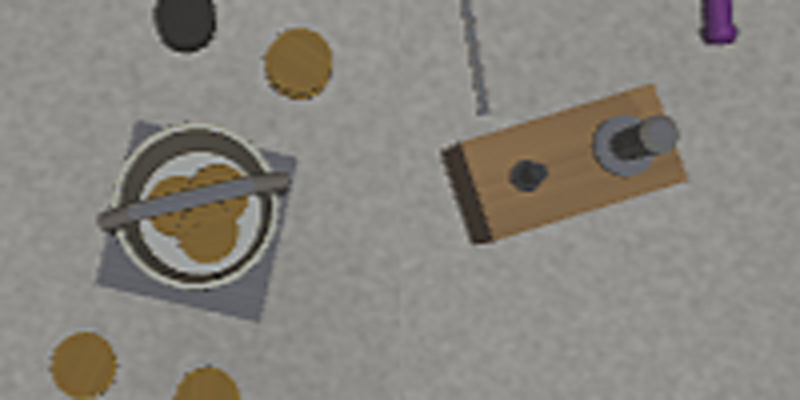

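Only the grey steel tool at (450,226), with its wide flange on the block's mouth, fits the centre punch. The one at (422,233) is the thin drift, and the purple one lies on the bench. The crop confirms this. All measured heights and sizes agree with those given.

```bash
python3 - <<'E'
from h import *
print(local([.5077,.030,.215]).round(1))
s=status.get_obs();print(R.from_rotvec(s["orientation"]).as_matrix()[:2,0])
E
```

```text
[ 476.1 -495.4   16.2]
[0.9135673  0.40668757]
```

```bash
python3 -m creep '0 0 -0.17 43 -45 2 1; 0 0 -0.34 86 -90 4 1; 0 0 -0.51 130 -135 5 1; 0 0 -0.68 173 -180 6 1; 0 0 -0.85 216 -225 8 1; 0 0 -1.02 260 -270 9 1; 0 0 -1.19 303 -315 10 1; 0 0 -1.36 346 -360 12 1; 0 0 -1.41 390 -405 14 1; 0 0 -1.41 433 -450 16 1'
python3 - <<'E'
from h import *
s=status.get_obs();M=R.from_rotvec(s["orientation"]).as_matrix();print(M.round(3),s["tcp_pos"],s["joints"].round(2));print(local([.5077,.030,.215]).round(1))
E
```

```text
clock: 1.35
tcp_pos: [0.4873, -0.0281, 0.2152]
orientation: [1.917, 2.489, -0.0]
contact_force: [2.0, -0.5, -0.7]
grip_width: 0.0852
gripper_force: 0.0
[[-0.255  0.967  0.   ]
 [ 0.967  0.255 -0.   ]
 [-0.     0.    -1.   ]] [ 0.48727504 -0.02805735  0.21523402] [ 0.42  0.23 -0.55  1.98  0.15  0.97  0.05]
[50.9 34.6  0.2]
```

```bash
python3 -m creep '0 0 0 25 17 0 1; 0 0 0 51 35 0 1; 0 0 0 51 35 0 1; 0 0 0 51 35 0 1'
python3 - <<'E'
from h import *
c=camera_model("wrist");im,d=grab_frame("wrist");cv2.imwrite("pics/w1.png",im[:,:,::-1])
P=cloud(c,d);m=(P[...,2]>.155)&(P[...,2]<.17)&(d>0)&(np.abs(P[...,0]-.508)<.04)&(np.abs(P[...,1]-.03)<.06)
print(m.sum());
if m.sum()>20:
    W=np.array([onplane(c,p,.163)[:2] for p in np.argwhere(m)[:,::-1]],np.float32);print(cv2.minAreaRect(W),W.mean(0))
m=(P[...,2]>.097)&(P[...,2]<.11)&(d>0)
if m.sum()>20:print("rim",cv2.minEnclosingCircle(P[m][:,:2].astype(np.float32)))
print(local([.5077,.030,.1413]).round(1),status.get_obs()["contact_force"])
E
```

```text
clock: 1.85
tcp_pos: [0.5074, 0.0277, 0.2149]
orientation: [-1.918, -2.488, 0.002]
contact_force: [-0.2, -0.8, 0.3]
grip_width: 0.0853
gripper_force: 0.0
1425
((0.5048917531967163, 0.03378341346979141), (0.009376002475619316, 0.07977040112018585), 15.015535354614258) [0.50464565 0.03557995]
rim ((0.5061553716659546, 0.03403265029191971), 0.04887698218226433)
[ 2.7  1.1 73.7] [ 0.22007862 -0.29495099 -0.94575459]
```

View pics/w1.png

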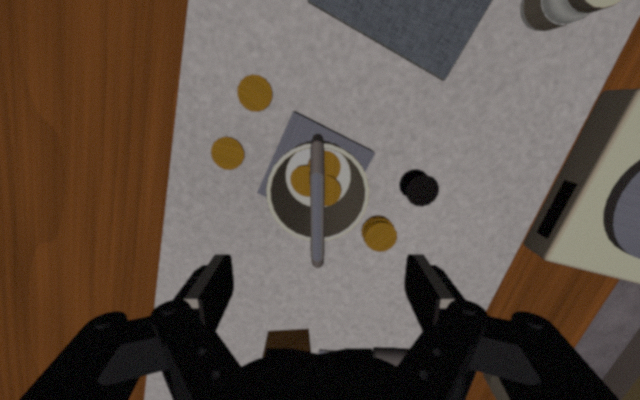

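The wrist view shows the handle bar along column 317, midway between the fingers at 222 and 415. I descend, grip and lift.

```bash
python3 -m creep '0 0 0 5 0 30 1; 0 0 0 5 0 55 1; 0 0 0 5 0 73 1; 0 0 0 5 0 73 1; 0 0 0 5 0 73 -1; 0 0 0 5 0 73 -1; 0 0 0 5 0 73 -1; 0 0 0 5 0 73 -1; 0 0 0 5 0 73 -1; 0 0 0 5 0 73 -1' 60
```

```text
clock: 3.15
tcp_pos: [0.5066, 0.0334, 0.1426]
orientation: [1.917, 2.489, -0.0]
contact_force: [-3.0, 0.2, 5.7]
grip_width: 0.0077
gripper_force: 58.5
```

```bash
python3 -m creep '0 0 0 0 0 -5 -1; 0 0 0 0 0 -12 -1; 0 0 0 0 0 -22 -1; 0 0 0 0 0 -35 -1; 0 0 0 0 0 -50 -1; 0 0 0 0 0 -65 -1; 0 0 0 0 0 -75 -1; 0 0 0 0 0 -80 -1; 0 0 0 0 0 -80 -1; 0 0 0 0 0 -80 -1' 80
python3 - <<'E'
from h import *
s=status.get_obs();c=camera_model("wrist");im,d=grab_frame("wrist")
im2,d2=grab_frame("side");cv2.imwrite("pics/s2.png",cv2.resize(np.hstack([im,im2]),(800,250))[:,:,::-1])
print(s["contact_force"],s["moment"],s["grip_width"],s["gripper_force"])
ct=camera_model("top");im,d=grab_frame("top");P=cloud(ct,d)
sub=(slice(150,300),slice(240,380));p=P[sub].reshape(-1,3)
m=(p[:,2]>.175)&(p[:,2]<.2);print(m.sum())
if m.sum()>10:print("rim",p[m].mean(0),cv2.minAreaRect(p[m][:,:2].astype(np.float32)))
print("to pad",local([.552,.263,s["tcp_pos"][2]]))
E
```

```text
clock: 4.4
tcp_pos: [0.5062, 0.0333, 0.2218]
orientation: [-1.917, -2.488, 0.001]
contact_force: [-1.2, 0.2, -2.5]
grip_width: 0.0075
gripper_force: 78.0
[-1.20148436  0.20300526 -2.45376803] [ 0.03539026  0.01970005 -0.00019145] 0.007540274122109898 78.04861664772034
0
to pad [2.10403217e+02 1.02772857e+02 2.86405237e-02]
```

View pics/s2.png

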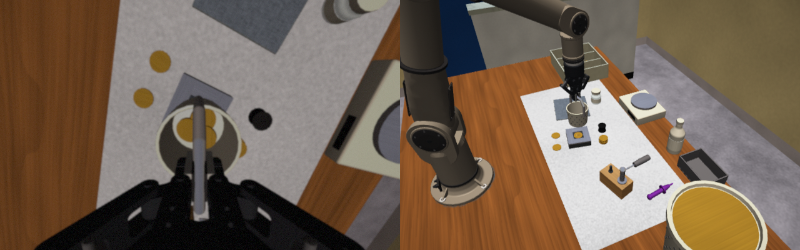

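The pail hangs in the gripper and the blank is visible in the nest. I carry the pail to the pad.

```bash
python3 -m creep '0 0 0 15 7 0 -1; 0 0 0 45 22 0 -1; 0 0 0 80 39 0 -1; 0 0 0 115 56 0 -1; 0 0 0 150 73 0 -1; 0 0 0 180 88 0 -1; 0 0 0 200 98 0 -1; 0 0 0 210 103 0 -1; 0 0 0 210 103 0 -1; 0 0 0 210 103 0 -1'
python3 -m creep '0 0 0 0 0 15 -1; 0 0 0 0 0 35 -1; 0 0 0 0 0 55 -1; 0 0 0 0 0 70 -1; 0 0 0 0 0 80 -1; 0 0 0 0 0 87 -1; 0 0 0 0 0 91 -1; 0 0 0 0 0 93 -1; 0 0 0 0 0 93 -1; 0 0 0 0 0 93 -1'
python3 - <<'E'
from h import *
s=status.get_obs();print(s["contact_force"],s["moment"])
c=camera_model("side");im,d=grab_frame("side");P=cloud(c,d);
p=P[(abs(P[...,0]-.552)<.06)&(abs(P[...,1]-.263)<.06)&(P[...,2]>.075)&(P[...,2]<.13)]
print("rim h",np.percentile(p[:,2],[50,90,99]))
u,v=proj(c,[.552,.263,.05]);u,v=int(u),int(v);cv2.imwrite("pics/s3.png",cv2.resize(im[v-60:v+40,u-60:u+60],(720,600),interpolation=2)[:,:,::-1])
E
```

```text
clock: 5.8
tcp_pos: [0.5528, 0.2611, 0.2222]
orientation: [1.919, 2.487, -0.002]
contact_force: [-0.4, 0.3, -2.3]
grip_width: 0.0073
gripper_force: 78.0
clock: 7.05
tcp_pos: [0.5528, 0.2628, 0.1297]
orientation: [1.917, 2.488, 0.001]
contact_force: [-0.3, 0.0, -3.2]
grip_width: 0.0073
gripper_force: 78.0
[-0.26205091  0.01728086 -3.20128653] [0.01880331 0.00835975 0.08394337]
rim h [0.08760311 0.11046207 0.12783135]
```

View pics/s3.png

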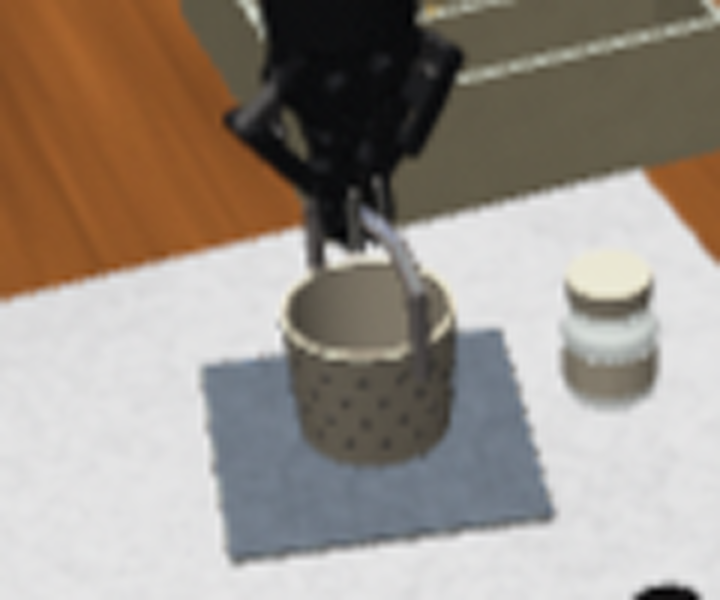

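The pail hangs upright just above the pad, with its foot near pixel (375,440) of the crop. I lower it gently.

```bash
python3 -m creep '0 0 0 0 0 2 -1; 0 0 0 0 0 4 -1; 0 0 0 0 0 6 -1; 0 0 0 0 0 7.5 -1; 0 0 0 0 0 8.5 -1; 0 0 0 0 0 9 -1; 0 0 0 0 0 9.5 -1; 0 0 0 0 0 9.5 -1'
```

```text
clock: 8.1
tcp_pos: [0.5526, 0.2627, 0.1198]
orientation: [1.917, 2.489, -0.0]
contact_force: [-0.3, -0.2, -3.1]
grip_width: 0.0077
gripper_force: 78.0
```

```bash
python3 -m creep '0 0 0 0 0 0.5 -1; 0 0 0 0 0 1 -1; 0 0 0 0 0 1.5 -1; 0 0 0 0 0 1.5 -1'
```

```text
clock: 8.6
tcp_pos: [0.5526, 0.263, 0.1188]
orientation: [1.917, 2.489, 0.001]
contact_force: [-1.6, -1.6, 3.0]
grip_width: 0.007
gripper_force: 78.7
```

Contact: the weight is on the pad. I release and rise.

```bash
python3 -m creep '0 0 0 0 0 0 -0.6; 0 0 0 0 0 0 -0.2; 0 0 0 0 0 0 0.3; 0 0 0 0 0 0 1; 0 0 0 0 0 0 1; 0 0 0 0 0 0 1; 0 0 0 0 0 -15 1; 0 0 0 0 0 -40 1; 0 0 0 0 0 -80 1; 0 0 0 0 0 -110 1'
python3 - <<'E'
from h import *
c=camera_model("top");im,d=grab_frame("top");cv2.imwrite("pics/t4.png",im[:,:,::-1]);P=cloud(c,d)
m=np.zeros(d.shape,bool);m[200:290,260:350]=1
hsv=cv2.cvtColor(im,cv2.COLOR_RGB2HSV)
mm=m&(hsv[...,1]>110)&(hsv[...,2]>60)
mm[:,:]&=(np.abs(P[...,0]-.506)<.05)&(np.abs(P[...,1]-.032)<.05)
n,l,st,ce=cv2.connectedComponentsWithStats(mm.astype(np.uint8));print(st,[onplane(c,x,.028).round(4) for x in ce])
an=m&(P[...,2]>.024)&(P[...,2]<.036)&(np.abs(P[...,0]-.506)<.075)&(np.abs(P[...,1]-.03)<.075)
W=np.array([onplane(c,p,.03)[:2] for p in np.argwhere(an)[:,::-1]],np.float32);print("anvil",cv2.minAreaRect(W),W.mean(0))
q=P[(np.abs(P[...,0]-.552)<.06)&(np.abs(P[...,1]-.263)<.06)&(P[...,2]>.07)&(P[...,2]<.09)]
if len(q):print("rim",cv2.minEnclosingCircle(q[:,:2].astype(np.float32)),q[:,2].min(),q[:,2].max())
s=status.get_obs();print(s["tcp_pos"],s["contact_force"])
print("to punch",local([.5545,-.2945,.18]).round(1))
E
```

```text
clock: 9.85
tcp_pos: [0.5529, 0.2632, 0.2312]
orientation: [1.916, 2.488, 0.003]
contact_force: [0.3, 1.6, -0.4]
grip_width: 0.0853
gripper_force: 0.0
[[     0      0    640    400 255810]
 [   296    237     16     16    190]] [array([ 0.6141, -0.0023,  0.028 ]), array([0.5042, 0.0319, 0.028 ])]
anvil ((0.5040208697319031, 0.031711265444755554), (0.09971819818019867, 0.09975315630435944), 78.62178039550781) [0.5036023  0.03196688]
rim ((0.5528175830841064, 0.25818443298339844), 0.05052797123789787) 0.07015655343382186 0.08850309061425712
[0.55452942 0.26450238 0.23530198] [1.30006835 1.21150433 2.68057618]
to punch [-540.6 -143.2   53.2]
```

View pics/t4.png

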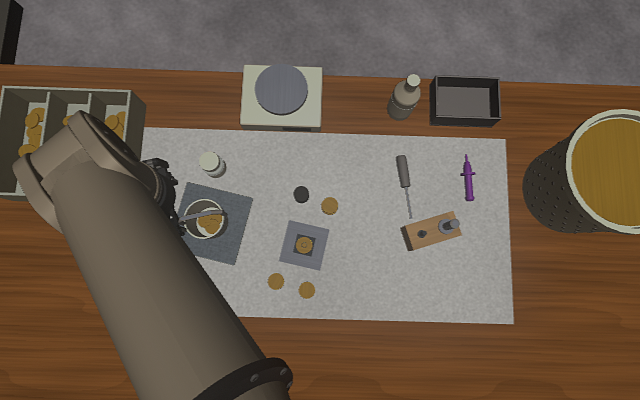

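The top view shows the pail on the pad at (206,220), with margin on all sides. The blank with its ring sits in the nest at (304,245). Next I go to the punch.

```bash
python3 -m creep '0 0 0 -30 -8 0 1; 0 0 0 -85 -22 0 1; 0 0 -0.03 -140 -37 5 1; 0 0 -0.06 -195 -52 10 1; 0 0 -0.06 -250 -66 15 1; 0 0 -0.06 -305 -81 20 1; 0 0 -0.06 -360 -95 25 1; 0 0 -0.06 -415 -110 30 1; 0 0 -0.06 -470 -124 33 1; 0 0 -0.06 -520 -138 35 1'
python3 - <<'E'
from h import *
print(local([.5545,-.2945,.2]).round(1))
E
```

```text
clock: 11.15
tcp_pos: [0.5518, -0.2775, 0.1942]
orientation: [1.842, 2.544, 0.0]
contact_force: [1.4, 0.3, -0.1]
grip_width: 0.0855
gripper_force: 0.0
[-17.   -2.8  -5.7]
```

```bash
python3 -m creep '0 0 0 -17 -3 -6 1; 0 0 0 -17 -3 -6 1; 0 0 0 -17 -3 -6 1; 0 0 0 -17 -3 -6 1'
python3 - <<'E'
from h import *
c=camera_model("wrist");im,d=grab_frame("wrist");P=cloud(c,d)
s=status.get_obs();print(s["tcp_pos"],R.from_rotvec(s["orientation"]).as_matrix().round(3))
for n,a,b,zp,x,y in(("cap",.12,.137,.13,.5545,-.2945),("flange",.061,.07,.065,.5545,-.2945),("drift",.083,.096,.09,.5355,-.238)):
    m=(P[...,2]>a)&(P[...,2]<b)&(np.hypot(P[...,0]-x,P[...,1]-y)<.03)&(d>0);vu=np.argwhere(m)[:,::-1]
    print(n,len(vu),np.median(P[m][:,2]) if len(vu) else 0)
    if len(vu)>10:
        W=np.array([onplane(c,p,zp)[:2] for p in vu],np.float32);print(cv2.minEnclosingCircle(W),W.mean(0),vu.mean(0))
cv2.imwrite("pics/w5.png",im[:,:,::-1]);print(local([.5545,-.2945,.0755]))
E
```

```text
clock: 11.65
tcp_pos: [0.5547, -0.2901, 0.1995]
orientation: [-1.838, -2.548, -0.001]
contact_force: [0.7, -0.6, 0.4]
grip_width: 0.0855
gripper_force: 0.0
[ 0.55465936 -0.29053466  0.19948863] [[-0.315  0.949  0.   ]
 [ 0.949  0.315  0.   ]
 [ 0.     0.    -1.   ]]
cap 623 0.12974065526915893
((0.5522984862327576, -0.294169157743454), 0.01173401903361082) [ 0.55245924 -0.29411668] [312.929374   217.24558587]
flange 1273 0.06216034818666301
((0.5541327595710754, -0.29341578483581543), 0.029700396582484245) [ 0.5524972 -0.2885154] [315.94265515 187.76040848]
drift 121 0.09095324953077717
((0.5337996482849121, -0.24035629630088806), 0.0048594968393445015) [ 0.53371817 -0.23924838] [312.82644628 135.18181818]
[ -3.75640751  -1.43020891 123.98698605]
```

View pics/w5.png

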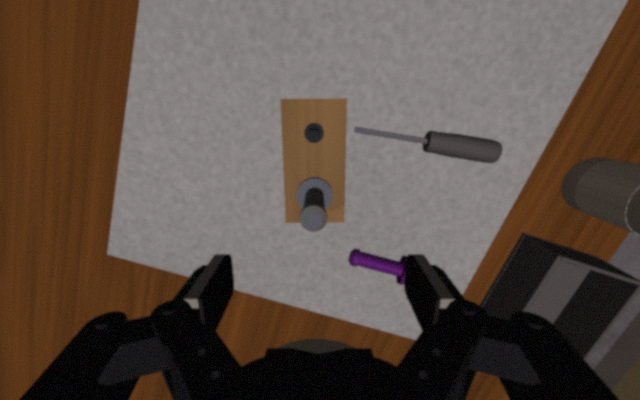

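The wrist view shows the punch cap at (313,217) between the fingers, over the block, with the drift at (314,132) clear. I descend and grip.

```bash
python3 -m creep '0 0 0 -3 -2 25 1; 0 0 0 -3 -2 55 1; 0 0 0 -3 -2 85 1; 0 0 0 -3 -2 110 1; 0 0 0 -3 -2 122 1; 0 0 0 -3 -2 124 1; 0 0 0 -3 -2 124 1; 0 0 0 -3 -2 124 1' 100
python3 -m creep '0 0 0 0 0 0 -0.2; 0 0 0 0 0 0 -0.6; 0 0 0 0 0 0 -1; 0 0 0 0 0 0 -1; 0 0 0 0 0 0 -1; 0 0 0 0 0 0 -1; 0 0 0 0 0 0 -1; 0 0 0 0 0 0 -1'
```

```text
clock: 12.7
tcp_pos: [0.554, -0.2961, 0.0764]
orientation: [1.841, 2.544, 0.0]
contact_force: [0.7, -0.4, 0.1]
grip_width: 0.0855
gripper_force: 0.0
clock: 13.7
tcp_pos: [0.5534, -0.2959, 0.0755]
orientation: [1.842, 2.545, 0.0]
contact_force: [-0.1, 1.0, 2.6]
grip_width: 0.016
gripper_force: 97.3
```

```bash
python3 -m creep '0 0 0 0 0 -8 -1; 0 0 0 0 0 -20 -1; 0 0 0 0 0 -35 -1; 0 0 0 0 0 -50 -1; 0 0 0 0 0 -65 -1; 0 0 0 0 0 -80 -1; 0 0 0 0 0 -92 -1; 0 0 0 0 0 -100 -1; 0 0 0 0 0 -100 -1; 0 0 0 0 0 -100 -1'
python3 - <<'E'
from h import *
s=status.get_obs();print(s["contact_force"],s["moment"],R.from_rotvec(s["orientation"]).as_matrix().round(4),s["tcp_pos"])
c=camera_model("side");im,d=grab_frame("side")
u,v=proj(c,[s["tcp_pos"][0],s["tcp_pos"][1],.14]);u,v=int(u),int(v);a=cv2.resize(im[v-50:v+50,u-50:u+50],(400,400),interpolation=2)
c=camera_model("top");im,d=grab_frame("top");u,v=proj(c,[s["tcp_pos"][0],s["tcp_pos"][1],.14]);u,v=int(u),int(v);b=cv2.resize(im[v-50:v+50,u-50:u+50],(400,400),interpolation=2)
cv2.imwrite("pics/s6.png",np.hstack([a,b])[:,:,::-1])
print(local([.504,.032,s["tcp_pos"][2]]))
E
```

```text
clock: 14.95
tcp_pos: [0.553, -0.2957, 0.1748]
orientation: [-1.841, -2.544, 0.0]
contact_force: [0.4, -0.0, -2.1]
grip_width: 0.016
gripper_force: 97.4
[ 0.41935117 -0.01138712 -2.0604417 ] [ 0.03719287 -0.0242737   0.00938737] [[-3.126e-01  9.499e-01 -9.000e-04]
 [ 9.499e-01  3.126e-01  4.000e-04]
 [ 7.000e-04 -7.000e-04 -1.000e+00]] [ 0.55296173 -0.29573471  0.17475388]
[3.26604054e+02 5.60069743e+01 1.09436683e-01]
```

View pics/s6.png

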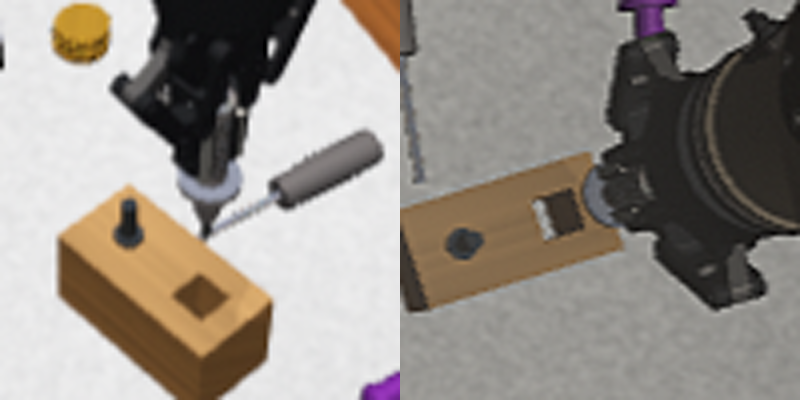

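The punch is held upright and clear of its square hole. I carry it over the anvil.

```bash
python3 -m creep '0 0 0 20 3 0 -1; 0 0 0 60 10 0 -1; 0 0 0 105 17 0 -1; 0 0 0 150 25 0 -1; 0 0 0 195 33 0 -1; 0 0 0 240 40 0 -1; 0 0 0 280 47 0 -1; 0 0 0 310 52 0 -1; 0 0 0 325 54 0 -1; 0 0 0 325 54 0 -1'
python3 -m creep '0 0 0 0 0 15 -1; 0 0 0 0 0 35 -1; 0 0 0 0 0 55 -1; 0 0 0 0 0 65 -1; 0 0 0 0 0 70 -1; 0 0 0 0 0 72 -1; 0 0 0 0 0 72 -1; 0 0 0 0 0 72 -1'
python3 - <<'E'
from h import *
s=status.get_obs();print(s["tcp_pos"],s["contact_force"],R.from_rotvec(s["orientation"]).as_matrix()[2].round(4))
out=[]
for n in("side","wrist","top"):
    c=camera_model(n);im,d=grab_frame(n);np.savez(f"pics/{n}7.npz",im=im,d=d)
    u,v=proj(c,[s["tcp_pos"][0],s["tcp_pos"][1],.035]);print(n,u,v);u=int(np.clip(u,40,599));v=int(np.clip(v,30,369))
    out.append(cv2.resize(im[v-30:v+30,u-20:u+20],(266,400),interpolation=2))
cv2.imwrite("pics/p7.png",np.hstack(out)[:,:,::-1])
E
```

```text
clock: 16.3
tcp_pos: [0.5025, 0.0308, 0.1753]
orientation: [-1.839, -2.547, 0.0]
contact_force: [0.4, -0.2, -2.3]
grip_width: 0.0161
gripper_force: 97.4
clock: 17.3
tcp_pos: [0.5034, 0.0298, 0.1038]
orientation: [1.841, 2.544, 0.001]
contact_force: [-0.3, 0.6, -1.0]
grip_width: 0.016
gripper_force: 97.5
[0.50338492 0.02978486 0.10379241] [-0.28867494  0.56266187 -0.98165064] [-3.e-04  1.e-03 -1.e+00]
side 284.737370821445 213.96457576013955
wrist 317.44158211403044 213.8537954925702
top 304.42891270141945 244.87112954142103
```

View pics/p7.png

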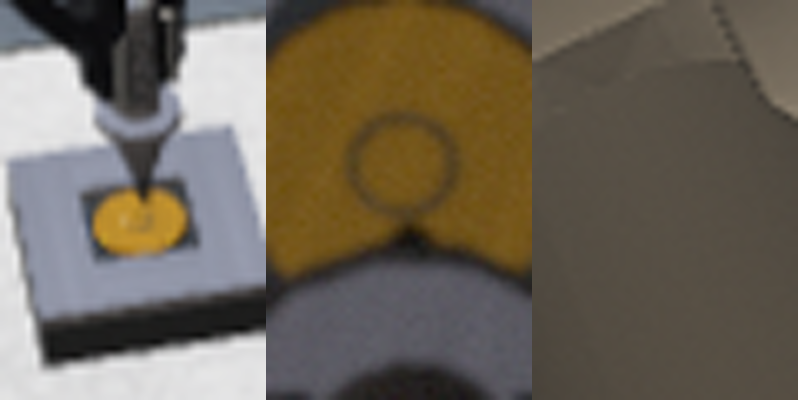

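The crops show, in the wrist view, the ring centred near (317.3,207) and the punch tip near (317.9,217). In the side view the tip is near (285.3,213.3), over the blank. I work out the offset numerically; my picture allowance is used up.

```bash
python3 - <<'E'
from h import *
cw=camera_model("wrist");cs=camera_model("side");s=status.get_obs();T=s["tcp_pos"]
ztip=T[2]-.0635;print("ztip",ztip,T)
rw=onplane(cw,(317.3,207),.028);tw=onplane(cw,(317.9,216.8),ztip);ts=onplane(cs,(285.3,213.3),ztip)
print("wrist ring",rw,"tip",tw,"side tip",ts)
o1,d1=ray(cw,(317.9,216.8));o2,d2=ray(cs,(285.3,213.3))
A=np.stack([d1,-d2],1);t=np.linalg.lstsq(A,o2-o1,rcond=None)[0];print("tri",o1+d1*t[0],o2+d2*t[1])
for n,c in(("side",cs),("wrist",cw)):
    z=np.load(f"pics/{n}7.npz");im=z["im"];hsv=cv2.cvtColor(im,cv2.COLOR_RGB2HSV)
    m=((hsv[...,1]>120)&(hsv[...,2]>60)&(hsv[...,0]<30)).astype(np.uint8)
    u,v=map(int,proj(c,[.504,.032,.028]));k=np.zeros_like(m);cv2.circle(k,(u,v),60 if n=="wrist" else 14,1,-1);m&=k
    cn=max(cv2.findContours(m,0,1)[0],key=cv2.contourArea);h=cv2.convexHull(cn)[:,0]
    W=np.array([onplane(c,p,.028)[:2] for p in h],np.float32)
    print(n,"blank",cv2.minEnclosingCircle(W),cv2.minAreaRect(W)[:2])
Rm=R.from_rotvec(s["orientation"]);print("wrist d local",Rm.inv().apply(rw-tw)*1000)
E
```

```text
ztip 0.040109858048682 [0.50320802 0.02975103 0.10360986]
wrist ring [0.50214874 0.03269245 0.028     ] tip [0.50370543 0.02951914 0.04010986] side tip [0.50410902 0.02649241 0.04010986]
tri [0.50396794 0.02870785 0.03790677] [0.50478786 0.02858311 0.0380504 ]
side blank ((0.5025938749313354, 0.030246302485466003), 0.020852843299508095) ((0.5028498768806458, 0.031383953988552094), (0.03739219903945923, 0.036656495183706284))
wrist blank ((0.5017604827880859, 0.03265298157930374), 0.020282799378037453) ((0.5008062124252319, 0.035535942763090134), (0.039188358932733536, 0.03405935317277908))
wrist d local [ 3.50386381 -0.49353311 12.10872499]
```

```bash
python3 -m creep '0 0 0 2 0 0 -1; 0 0 0 4 -0.5 0 -1; 0 0 0 4 -0.5 3 -1; 0 0 0 4 -0.5 6 -1; 0 0 0 4 -0.5 9 -1; 0 0 0 4 -0.5 10 -1; 0 0 0 4 -0.5 10 -1; 0 0 0 4 -0.5 10 -1'
python3 - <<'E'
from h import *
s=status.get_obs();T=s["tcp_pos"];print(T,s["contact_force"])
R0=R.from_rotvec(s["orientation"]);o=np.array([.00050,-.00023,0]) # wrist-estimated tip minus tcp
c=camera_model("wrist");im,d=grab_frame("wrist")
print("pred tip px",proj(c,[T[0]+.0005,T[1]-.0002,T[2]-.0635]),"ring px",proj(c,[.50215,.0327,.028]))
hsv=cv2.cvtColor(im,cv2.COLOR_RGB2HSV);u,v=map(int,proj(c,[.50215,.0327,.028]))
g=((hsv[...,1]>110)&(hsv[...,0]<30)&(hsv[...,2]>60)).astype(int)
print(u,v);
for row in range(v-14,v+14,1):print(row,"".join(".#"[x] for x in g[row,u-28:u+29]))
E
```

```text
clock: 18.45
tcp_pos: [0.5014, 0.0334, 0.0934]
orientation: [1.842, 2.545, 0.0]
contact_force: [-0.8, -0.3, -1.7]
grip_width: 0.0163
gripper_force: 97.5
[0.50136509 0.03335882 0.09337657] [-0.84304894 -0.33287629 -1.70103749]
pred tip px [317.94375696 216.81596152] ring px [318.11829056 216.56612441]
318 216
202 ......#############################################......
203 ......#############################################......
204 .....###############################################.....
205 ....#################################################....
206 ....#################################################....
207 ...###################################################...
208 ...###################################################...
209 ...###################################################...
210 ...###################################################...
211 ..#####################################################..
212 ..#####################################################..
213 ..#####################################################..
214 ..########################################
[... 245 characters left out ...]
################..
219 ..#######################.......#######################..
220 ..###################................##################..
221 ..##################...................################..
222 ...###############.......................#############...
223 ...############............................###########...
224 ...#########.................................#########...
225 ...########....................................######....
226 ....#####........................................####....
227 ....####..........................................###....
228 .....##............................................#.....
229 .........................................................
```

The tip is now about 1 mm from the ring centre. I press.

```bash
python3 -m creep '0 0 0 0 0 1 -1; 0 0 0 0 0 2 -1; 0 0 0 0 0 3 -1; 0 0 0 0 0 4 -1; 0 0 0 0 0 5 -1; 0 0 0 0 0 6 -1; 0 0 0 0 0 6 -1' 110
```

```text
clock: 19.38
tcp_pos: [0.5014, 0.0334, 0.0874]
orientation: [1.842, 2.545, 0.0]
contact_force: [-1.8, 0.1, 3.3]
grip_width: 0.0163
gripper_force: 107.1
```

```bash
python3 -m creep '0 0 0 0 0 0.5 -1; 0 0 0 0 0 1 -1; 0 0 0 0 0 1 -1'; python3 -m creep '0 0 0 0 0 1 -1; 0 0 0 0 0 2 -1; 0 0 0 0 0 3 -1; 0 0 0 0 0 3 -1; 0 0 0 0 0 3 -1'
```

```text
clock: 19.75
tcp_pos: [0.5014, 0.0334, 0.0864]
orientation: [1.842, 2.545, 0.0]
contact_force: [-1.1, -1.3, 4.6]
grip_width: 0.0159
gripper_force: 107.1
clock: 20.38
tcp_pos: [0.5013, 0.0334, 0.0832]
orientation: [-1.842, -2.545, -0.0]
contact_force: [0.1, -0.7, 0.8]
grip_width: 0.016
gripper_force: 107.2
```

The force dropped, so it has snapped. I go 1.5 mm deeper for margin, watching the force.

```bash
python3 -m creep '0 0 0 0 0 0.5 -1; 0 0 0 0 0 1 -1; 0 0 0 0 0 1.5 -1; 0 0 0 0 0 1.5 -1'
```

```text
clock: 20.88
tcp_pos: [0.5013, 0.0334, 0.0818]
orientation: [-1.842, -2.545, -0.0]
contact_force: [0.7, -0.2, 1.6]
grip_width: 0.0164
gripper_force: 107.2
```

```bash
python3 -m creep '0 0 0 0 0 -3 -1; 0 0 0 0 0 -8 -1; 0 0 0 0 0 -16 -1; 0 0 0 0 0 -30 -1; 0 0 0 0 0 -48 -1; 0 0 0 0 0 -65 -1; 0 0 0 0 0 -80 -1; 0 0 0 0 0 -90 -1; 0 0 0 0 0 -94 -1; 0 0 0 0 0 -94 -1'
python3 - <<'E'
from h import *
s=status.get_obs();print(s["tcp_pos"],s["contact_force"],local([.5534,-.2958,.1755]).round(1))
E
```

```text
clock: 22.12
tcp_pos: [0.5012, 0.0333, 0.1758]
orientation: [1.842, 2.545, -0.0]
contact_force: [0.2, 0.4, -1.6]
grip_width: 0.016
gripper_force: 107.2
[0.5012103  0.03329642 0.17578617] [ 0.22140173  0.35305809 -1.57895214] [-3.289e+02 -5.330e+01  3.000e-01]
```

```bash
python3 -m creep '0 0 0 -20 -3 0 -1; 0 0 0 -60 -10 0 -1; 0 0 0 -105 -17 0 -1; 0 0 0 -150 -24 0 -1; 0 0 0 -195 -32 0 -1; 0 0 0 -240 -39 0 -1; 0 0 0 -285 -46 0 -1; 0 0 0 -315 -51 0 -1; 0 0 0 -329 -53 0 -1; 0 0 0 -329 -53 0 -1'
python3 - <<'E'
from h import *
s=status.get_obs();T=s["tcp_pos"];print(T,s["contact_force"],local([.5534,-.2958,.1755]).round(1))
# tip vs hole seen in side view: punch centre offset from grip, hole centre from dark patch in block top
for n in("side","wrist"):
    c=camera_model(n);im,d=grab_frame(n);hsv=cv2.cvtColor(im,cv2.COLOR_RGB2HSV)
    P=cloud(c,d);b=(abs(P[...,2]-.06)<.004)&(np.hypot(P[...,0]-.5455,P[...,1]+.267)<.085)&(d>0)
    vu=np.argwhere(b)[:,::-1];W=np.array([onplane(c,p,.06)[:2] for p in vu],np.float32)
    print(n,len(W),cv2.minAreaRect(W) if len(W)>20 else 0, "tip px",proj(c,[T[0],T[1],T[2]-.0635]))
E
```

```text
clock: 23.38
tcp_pos: [0.5535, -0.2957, 0.1751]
orientation: [-1.842, -2.543, -0.0]
contact_force: [0.0, 0.5, -1.8]
grip_width: 0.0163
gripper_force: 107.2
[ 0.5535194  -0.29570225  0.17508579] [ 0.0057535   0.45588689 -1.76628787] [-0.1 -0.1 -0.4]
side 947 ((0.5415323972702026, -0.27217546105384827), (0.06370901316404343, 0.12231656163930893), 18.7180233001709) tip px [355.27175142 273.7119322 ]
wrist 7894 ((0.5434430241584778, -0.267917662858963), (0.06020470708608627, 0.12009160220623016), 18.711509704589844) tip px [316.58812827 217.9127429 ]
```

The TCP is back at the pose where the punch was gripped. The wrist view puts the hole at (0.553,-0.296), which matches. I lower it in.

```bash
python3 -m creep '0 0 0 0 0 15 -1; 0 0 0 0 0 32 -1; 0 0 0 0 0 44 -1; 0 0 0 0 0 50 -1; 0 0 0 0 0 56 -1; 0 0 0 0 0 62 -1; 0 0 0 0 0 68 -1; 0 0 0 0 0 68 -1'
python3 -m creep '0 0 0 0 0 7 -1; 0 0 0 0 0 14 -1; 0 0 0 0 0 20 -1; 0 0 0 0 0 25 -1; 0 0 0 0 0 28 -1; 0 0 0 0 0 30 -1; 0 0 0 0 0 31 -1; 0 0 0 0 0 31 -1'
```

```text
clock: 24.48
tcp_pos: [0.5535, -0.2957, 0.1074]
orientation: [-1.841, -2.544, 0.0]
contact_force: [0.8, 0.5, -1.4]
grip_width: 0.0161
gripper_force: 107.2
clock: 25.48
tcp_pos: [0.5539, -0.2957, 0.0769]
orientation: [1.842, 2.545, 0.0]
contact_force: [-0.5, 0.5, -2.0]
grip_width: 0.0162
gripper_force: 107.2
```

```bash
python3 -m creep '0 0 0 0 0 0.4 -1; 0 0 0 0 0 0.8 -1; 0 0 0 0 0 0.8 -1'
```

```text
clock: 25.85
tcp_pos: [0.5538, -0.2957, 0.076]
orientation: [1.842, 2.545, -0.0]
contact_force: [-0.4, -0.6, -1.0]
grip_width: 0.016
gripper_force: 107.2
```

```bash
python3 -m creep '0 0 0 0 0 0.3 -1; 0 0 0 0 0 0.6 -1; 0 0 0 0 0 0.6 -1'
```

```text
clock: 26.22
tcp_pos: [0.5538, -0.2957, 0.0755]
orientation: [1.842, 2.545, -0.0]
contact_force: [-0.4, -0.5, -0.6]
grip_width: 0.0161
gripper_force: 107.2
```

```bash
python3 -m creep '0 0 0 0 0 0.3 -1; 0 0 0 0 0 0.3 -0.7; 0 0 0 0 0 0.3 -0.4; 0 0 0 0 0 0.3 0; 0 0 0 0 0 0.3 0.5; 0 0 0 0 0 0.3 1; 0 0 0 0 0 0.3 1; 0 0 0 0 0 0.3 1; 0 0 0 0 0 0.3 1; 0 0 0 0 0 0.3 1' 30
python3 -m creep '0 0 0 0 0 -10 1; 0 0 0 0 0 -30 1; 0 0 0 0 0 -55 1; 0 0 0 0 0 -80 1; 0 0 0 0 0 -105 1; 0 0 0 0 0 -125 1; 0 0 0 -40 0 -130 1; 0 0 0 -80 0 -130 1; 0 0 0 -120 0 -130 1; 0 0 0 -120 0 -130 1'
python3 - <<'E'
from h import *
s=status.get_obs();print(s["tcp_pos"],s["contact_force"])
z=np.load("pics/top0.npz");im,d=grab_frame("top");c=camera_model("top");P=cloud(c,d);P0=cloud(c,z["d"])
cs=camera_model("side");ims,ds=grab_frame("side");Ps=cloud(cs,ds)
def pk(n,P,x,y,rad,a,b):
    p=P[(np.hypot(P[...,0]-x,P[...,1]-y)<rad)&(P[...,2]>a)&(P[...,2]<b)]
    print(n,len(p),p.mean(0).round(4) if len(p) else "",p[:,2].max().round(4) if len(p) else "")
for nm,Q in(("before",P0),("after",P),("side",Ps)):
    print(nm)
    pk("cap",Q,.5545,-.2945,.025,.12,.14);pk("flange",Q,.5545,-.2945,.025,.0625,.075);pk("drift",Q,.5355,-.238,.02,.08,.1)
    pk("pailrim",Q,.5528,.263,.06,.07,.09);pk("handle",Q,.5528,.263,.06,.13,.15)
    pk("loupe",Q,.626,.043,.03,.01,.05);pk("jar",Q,.683,.252,.04,.05,.1);pk("stack",Q,.603,-.028,.03,.012,.04)
hsv=cv2.cvtColor(im,cv2.COLOR_RGB2HSV)
m=((hsv[...,1]>110)&(hsv[...,2]>60)&(np.hypot(P[...,0]-.504,P[...,1]-.032)<.035)).astype(np.uint8)
n,l,st,ce=cv2.connectedComponentsWithStats(m);print("blank",st[1:],[onplane(c,x,.028).round(4) for x in ce[1:]])
E
```

```text
clock: 27.48
tcp_pos: [0.5538, -0.2957, 0.0751]
orientation: [1.842, 2.545, -0.0]
contact_force: [-0.6, -0.3, 0.7]
grip_width: 0.0852
gripper_force: 0.0
clock: 28.72
tcp_pos: [0.5906, -0.4137, 0.2053]
orientation: [1.847, 2.54, -0.002]
contact_force: [0.2, -0.3, -0.3]
grip_width: 0.0853
gripper_force: 0.0
[ 0.59057242 -0.41372767  0.20525942] [ 0.18341969 -0.29328117 -0.33131246]
before
cap 86 [ 0.5548 -0.295   0.1273] 0.1333
flange 90 [ 0.554  -0.2909  0.0653] 0.0749
drift 22 [ 0.5359 -0.2387  0.0869] 0.0917
pailrim 0  
handle 0  
loupe 189 [0.6274 0.0441 0.0308] 0.0366
jar 352 [0.6878 0.2578 0.0723] 0.0789
stack 232 [ 0.6017 -0.026   0.0224] 0.0273
after
cap 85 [ 0.5564 -0.2944  0.1273] 0.131
flange 100 [ 0.5552 -0.2915  0.0647] 0.0748
drift 20 [ 0.536  -0.239   0.0874] 0.0916
pailrim 290 [0.5544 0.2628 0.0786] 0.0899
handle 174 [0.5538 0.2583 0.1379] 0.143
loupe 191 [0.6272 0.0439 0.0307] 0.0355
jar 350 [0.6879 0.2575 0.0723] 0.0791
stack 231 [ 0.6018 -0.0259  0.0222] 0.0266
side
cap 75 [ 0.5525 -0.3013  0.1275] 0.1353
flange 111 [ 0.5516 -0.3023  0.0656] 0.0745
drift 23 [ 0.5322 -0.2435  0.0872] 0.0917
pailrim 203 [0.5492 0.2546 0.0773] 0.0894
handle 63 [0.5512 0.251  0.1375] 0.1436
loupe 133 [0.6232 0.0372 0.0268] 0.0361
jar 177 [0.6851 0.2494 0.068 ] 0.0816
stack 147 [ 0.5982 -0.0322  0.022 ] 0.0268
blank [[296 237  16  16 192]] [array([0.5041, 0.0319, 0.028 ])]
```

The punch hangs as before, the blank and bystanders have not moved, and the pail stands upright on the pad.

```bash
python3 -m creep '0 0 0 0 0 0 1; 0 0 0 0 0 0 1; 0 0 0 0 0 0 1; 0 0 0 0 0 0 1'; python3 -c "
from bench import r
print(r.hand_in())"
```

```text
clock: 29.32
tcp_pos: [0.5913, -0.4095, 0.2052]
orientation: [1.841, 2.545, -0.0]
contact_force: [-0.0, -0.8, -0.1]
grip_width: 0.0854
gripper_force: 0.0
the job is handed in; nothing more can be done
None
```

I handed the job in at 29.3 s with no verdict returned: the pail stands upright on the pad, the press force dropped as at a spring snap inside the ring, and the punch hangs in its own hole, with the blank and the bystanders I re-measured (loupe, jar, stack, drift pin) unmoved.

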